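# Clear the tape roll off the light box and hold its shutter half open

## Task

The roll of yellow tape left on the post of the grey light box is in the way of the shutter's black tab: draw the roll straight up off the post and lay it flat in the white tray, and let go of it. Then slide the sprung shutter by its tab to half open, red pointer at the long red mark and never past the three-quarter mark, and keep hold of it: the program finishes while the gripper is still holding the shutter at half open. Leave the blue-capped bottle, the orange-capped tube, the dishes and the timer where they are.

Things in the scene. Friction and masses are not known exactly. Their poses are not given: they have to be found in the camera images.
- light_box: grey light box fixed to the bench, 130 (its x) x 230 (its y) mm, deck 50 mm above the bench. Origin: centre of its underside; z up. The shutter lies on the deck between rails (58 mm high) along the box's y and opens towards +y. Five marks 20 mm apart on the -x rail: closed, quarter, half (long, red), three-quarter, open. A spring barrel, 64 mm high, lies along the -x edge.
- shutter (a joint): travel of the shutter in m: 0 closed, 0.080 fully open, towards the box's +y. Half open is 0.040 and the three-quarter mark 0.060. A spring always pulls it shut: 3 N when closed, 7 N at half, 11 N fully open; let go, it closes.
- shutter_tab (a point): grip point on the shutter's upright black tab, on its centre line, 84 mm above the bench. The tab is 44 mm along the box's x, 12 mm thick along the box's y, its top 94 mm above the bench; pinch it along the box's y. Moves with the shutter; axes as the light box; at x 0, y -60 mm of the box when closed. A red line down the middle of its -x edge is the pointer.
- post_seat (a point): centre of the shoulder on which the roll sits on the post, 64 mm above the bench, at x +40, y 0 mm of the light box. Shoulder 32 mm in diameter.
- post_top (a point): top of the aluminium post, 105 mm above the bench. Post 18 mm in diameter, 41 mm long above its shoulder, upright; its top is tapered.
- roll: roll of yellow tape on a brown cardboard core, outer diameter 54, hole 25, 25 mm wide, 70 g. Origin: centre of its underside; z is its axis. At the start it sits flat on the shoulder of the post (hole 7 mm wider than the post), and overhangs the path of the tab so that the shutter cannot reach half open.
- tray: shallow white open tray fixed to the bench, 150 x 150 mm, 14 mm high, walls and floor 4 mm thick. Origin: centre of its underside; z up. Above the far part of the bench, beyond x = 0.62 m, a wall shelf hangs 0.47 m over the surface: keep the wrist in front of it.
- tray_in (a point): centre of the tray's inner floor, 4 mm above the bench
- bottle_buffer: clear bottle, blue cap, 66 dia x 100 mm; bystander at the back. Origin: centre of its underside
- tube_orange: upright 50 ml tube, orange cap, 36 dia x 116 mm; bystander at the back. Origin: centre of its underside
- petri_stack: stack of three tan dishes, 62 dia x 35 mm; bystander at the left. Origin: centre of its underside
- timer: pale countdown timer, 58 x 68 x 29 mm; bystander at the right. Origin: centre of its underside
Mind the look-alikes: they are no part of the job. Of the things shaped like the roll, the yellow one is meant.

How it is judged:
By the outcome, as a careful person would: the job done as asked, in the order asked, and still so for the second after the job is handed in, while the arm keeps its last pose, push and grip.
It also fails if it takes over 53 s, if anything falls off the work surface, if the arm or the gripper's body presses on something with over 40 N, if the wrist force passes 120 N, or if a joint passes its speed limit or range.

## Robot

A 7-joint arm with a two-finger parallel gripper is mounted at the origin on a cart in front of the work surface, level with it; the furniture and walls round the work are solid. World frame = base frame: x ahead of the robot, y to its left, z up, the work surface at z = 0. Lengths are in m, angles in rad, forces in N, time in s.
With the tool pointing down it reaches from about 0.425 to 0.925 m from the base axis. Payload 6.8 kg.
Tool frame: the origin (TCP) lies on the centre line of the jaws, within the pads' length; the fingertips stand 8 mm ahead of it and the grasp point (between the pads) lies 11 mm behind it; z points along the fingers, y is the line along which they close (so a half turn about z gives the same grasp; the last joint's range is limited). The gripper opens to 85 mm and grips with 20 to 120 N. Pads are 22 mm wide; open, the fingers measure 114 mm over their backs; the gripper's body (76 mm by 85 mm) begins 54 mm behind the grasp point. The pads swing forward as they close: fully open they stand 13 mm farther back than shut.
Start: joints at [1.218, 0.477, 0.022, 1.555, -0.011, 1.109, -0.083], TCP at [0.164, -0.655, 0.239] pointing down, gripper open.
Joint ranges: [-2.96, 2.96], [-0.34, 2.1], [-1.41, 1.46], [0.24, 2.44], [-1.37, 4.51], [0.17, 1.92], [-2.96, 2.96]. Speed limits (rad/s): [2.39, 2.39, 3.14, 3.14, 3.14, 3.14, 3.14].

## Interface

Orientations are given as a unit quaternion [w, x, y, z].
In Python, from rig import get_state, grab_frame, finish_job gives the robot as it stands. The module is installed in compiled form; this text tells all that it offers.
- The arm moves only by the tool play_rows, never from a script. Its argument "moves" is a list of rows, each an object of numbers: "dx", "dy", "dz": the shift along the tool's x, y, z in mm; "ax", "ay", "az": the turn, a rotation vector about the tool's x, y, z in rad; "gripper": the opening, from -1 (shut) to 1 (fully open). In form: [{"dx": .., "dy": .., "dz": .., "ax": .., "ay": .., "az": .., "gripper": ..}, ...]. A call has 1 to 10 rows; each row shifts and turns the commanded pose from where the row before left it, along the tool's axes as they then stand; what a row does not reach is not made up. A row lasts 1/10 s, in which the tool goes at most 50 mm and 8.59 degrees, less where a joint would pass 70% of its speed; a pose out of reach is approached as far as the arm can. A call with a gripper value outside its range is refused whole. The fingers move at their own pace and stop on an object; the grip force is fixed at half the most. Time passes only in rows, so rows that do not move let the fingers close. It gives the time, the measured TCP pose, the force, the opening and the grip force at its end, in the units of the state.
- get_state(): the state, without advancing time (a new reading comes with each control period).
- grab_frame(name): name is "side" or "top" or "wrist"; returns a dict with "color" (480x640x3 uint8, red, green, blue), "range_z" (480x640 float32, m along the optical axis (not along the pixel's ray), 0 where there is no reading), "fx", "fy", "cx", "cy" (pixels), "eye" and "attitude" of the camera in the world. Camera axes: x right, y down, z forward; pixel columns grow to the right and rows downward; lengths in m; the calibration is good to about 2 mm. A picture is of the moment at which its call begins.
- finish_job(): hands the job in; it is judged then, once.
The state is a dict: "time": time; "qpos": joint angles; "joint_vel": joint speeds; "joint_efforts": joint torques, N m; "tool_pos": TCP position; "eef_rot": TCP orientation; "ft_force": force on the tool from outside, world axes, zero at the start; "ft_torque": the same for the moment, N m; "gripper_width": finger opening in m; "finger_force": force on a finger pad.
Only numpy, scipy, OpenCV 4.12 (cv2) and the standard library are available. Lean on these libraries where they do the work, as an engineer would, in place of code of your own. Each camera call takes 0.05 s, during which the arm holds its last target. There are 200 camera calls.

## Working session

There is one attempt and no reset: what is moved stays moved. The work goes in short steps, Python scripts to look and compute and a tool call to move; the robot and the scene stay as the last step left them, time stands still between calls to the robot, and variables do not carry over. Pictures are saved under pics/ and viewed, at most 10 in all, crops included, and the job is handed in when it is done.

Besides the shell and the picture viewer there is one more tool, called as name(argument=value, ...) on one line, values as JSON. play_rows: Moves the arm, as the interface text tells. Its arguments: {"type":"object","properties":{"moves":{"type":"array","items":{"type":"object","properties":{"dx":{"type":"number"},"dy":{"type":"number"},"dz":{"type":"number"},"ax":{"type":"number"},"ay":{"type":"number"},"az":{"type":"number"},"gripper":{"type":"number"}}}}},"required":["moves"]}

```bash
mkdir -p pics; cat > h.py <<'E'
import numpy as np, cv2
from scipy.spatial.transform import Rotation as R
from rig import get_state, grab_frame, finish_job
def rot(q):
    q=np.array(q,float)
    return q if q.shape==(3,3) else R.from_quat([q[1],q[2],q[3],q[0]]).as_matrix()
def save(f,n): cv2.imwrite('pics/'+n+'.png',f['color'][:,:,::-1])
def cloud(f):
    v,u=np.mgrid[:480,:640]; z=f['range_z']
    p=np.stack([(u-f['cx'])/f['fx']*z,(v-f['cy'])/f['fy']*z,z],-1)
    return p@rot(f['attitude']).T+np.array(f['eye'])
def ray(f,u,v,h):
    d=rot(f['attitude'])@np.array([(u-f['cx'])/f['fx'],(v-f['cy'])/f['fy'],1]); e=np.array(f['eye'])
    return e+d*(h-e[2])/d[2]
E
python3 - <<'E'
from h import *
import pickle
s=get_state(); print(s)
for n in ['side','top']:
    f=grab_frame(n); save(f,n+'0'); pickle.dump(f,open(n+'0.pkl','wb')); print(n,f['eye'],f['attitude'],f['fx'])
E
```

```text
{'time': 0.0, 'qpos': array([ 1.21788782,  0.47782427,  0.0223659 ,  1.55646368, -0.0114919 ,
        1.10928802, -0.08309113]), 'joint_vel': array([ 1.25088161e-04, -1.59860378e-03, -6.75835218e-05, -2.26442361e-03,
        4.33918962e-04, -4.74657614e-04, -2.68394428e-03]), 'joint_efforts': array([-1.12081816e-03, -5.96445429e+01,  1.60797179e+00, -2.81195426e+01,
        1.25261623e-02,  9.51884984e-03, -1.75458820e-05]), 'tool_pos': array([ 0.16342739, -0.65431813,  0.23830484]), 'eef_rot': array([-9.07440755e-04,  9.92516868e-01,  1.22104084e-01, -1.91275298e-04]), 'ft_force': array([-0.63103695,  0.16894976, -0.09733567]), 'ft_torque': array([-1.38927474e-02,  5.66460146e-05,  3.93878541e-03]), 'finger_force': 0.0, 'gripper_width': 0.0854430875192299}
side [ 0.28100384 -1.51514005  0.77517211] [-0.54596281  0.83391191 -0.06157049  0.05219771] 551.7361144115919
top [0.27928213 0.00472587 1.66813047] [ 0.05245168 -0.70084783  0.70845713 -0.06441769] 565.1871718621535
```

View pics/top0.png

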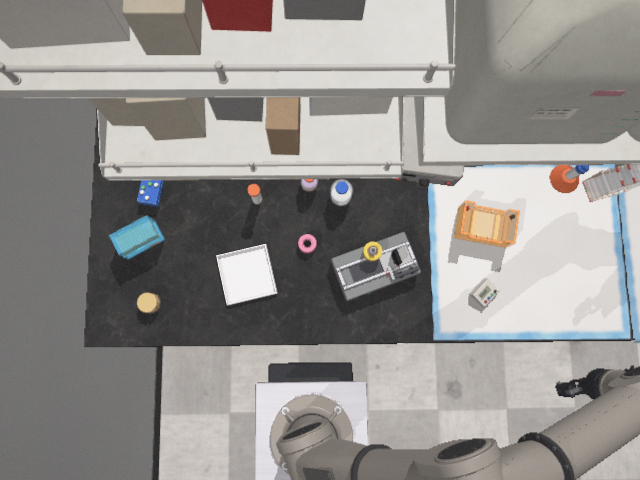

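View pics/side0.png

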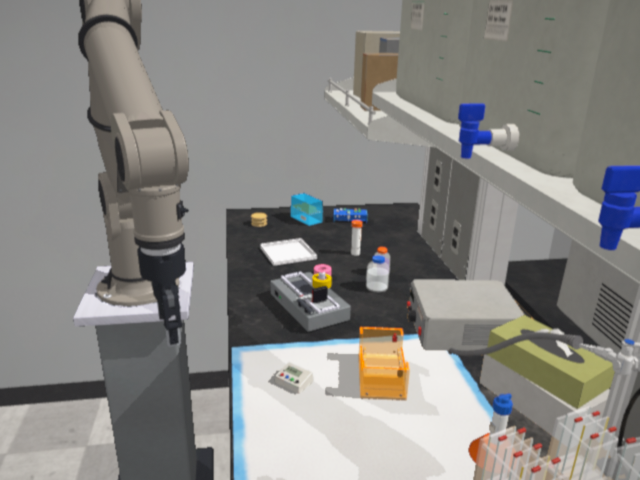

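The top view shows the yellow roll on the post at (373,251), with the pink roll at (307,243) as a look-alike. The tan dishes are at (148,302), the black tab at (397,257) and the tray at (247,274). I choose the yellow one on the box.

```bash
cat > m.py <<'E'
from h import *
import pickle
for n in ['top','side']:
    f=pickle.load(open(n+'0.pkl','rb')); P=cloud(f); hsv=cv2.cvtColor(f['color'],cv2.COLOR_RGB2HSV)
    reg=(P[...,0]>.35)&(P[...,0]<.68)&(P[...,1]<.5)&(P[...,1]>-.5)&(P[...,2]<.2)
    y=(cv2.inRange(hsv,(20,150,120),(33,255,255))>0)&reg
    q=P[y]; print(n,'yellow',len(q),np.median(q,0),np.percentile(q,[3,97],axis=0).round(3).tolist())
    t=y&(P[...,2]>.08); c=P[t]; 
    if len(c)>4: print(' rolltop',len(c),cv2.minEnclosingCircle(c[:,:2].astype(np.float32)*1000))
    for nm,m in [('tray',(hsv[...,1]<40)&(hsv[...,2]>150)&reg&(P[...,2]<.03)&(P[...,1]>.02)),('box',reg&(P[...,2]>.035)&(P[...,2]<.075)&(P[...,1]<.05)&(P[...,1]>-.3)),
       ('tab',reg&(P[...,2]>.078)&(hsv[...,2]<60)&(P[...,1]<.05)&(P[...,1]>-.3)&(P[...,0]<.56))]:
        k,l,st,_=cv2.connectedComponentsWithStats(m.astype(np.uint8))
        if k<2: print(nm,'none'); continue
        i=1+np.argmax(st[1:,4]); p=P[l==i]
        print(' ',nm,len(p),p.mean(0).round(4),'z',np.percentile(p[:,2],[5,50,95]).round(4),cv2.minAreaRect(p[:,:2].astype(np.float32)*1000))
f=pickle.load(open('top0.pkl','rb'))
cv2.imwrite('pics/crop.png',cv2.resize(f['color'][200:330,200:440,::-1],None,fx=3.2,fy=3.2,interpolation=cv2.INTER_CUBIC))
E
python3 m.py
```

```text
top yellow 1 [ 0.49586361 -0.18854067  0.08192828] [[0.496, -0.189, 0.082], [0.496, -0.189, 0.082]]
  tray 2652 [0.4653 0.1871 0.0055] z [-0.002   0.0051  0.015 ] ((465.787841796875, 186.87832641601562), (152.27413940429688, 151.58676147460938), 13.016083717346191)
  box 3131 [ 0.4771 -0.1855  0.0528] z [0.0448 0.0523 0.0628] ((482.19122314453125, -191.07391357421875), (132.80262756347656, 231.1993408203125), 19.864303588867188)
  tab 65 [ 0.5009 -0.2453  0.0926] z [0.0824 0.0936 0.0992] ((500.9254150390625, -245.7919158935547), (39.84554672241211, 10.535890579223633), 21.825729370117188)
side yellow 194 [ 0.51325934 -0.19342002  0.0837609 ] [[0.492, -0.208, 0.0], [0.567, -0.052, 0.089]]
 rolltop 123 ((512.1610107421875, -199.71095275878906), 44.63410568237305)
  tray 1007 [0.4637 0.1909 0.0033] z [-0.002   0.0025  0.0115] ((463.8536071777344, 203.9753875732422), (166.8018798828125, 203.49551391601562), 11.974608421325684)
  box 1826 [ 0.4734 -0.206   0.0509] z [0.0407 0.0494 0.0646] ((476.5798645019531, -193.0041046142578), (136.31475830078125, 236.38375854492188), 19.675886154174805)
  tab 82 [ 0.4977 -0.2542  0.086 ] z [0.0789 0.0859 0.0924] ((499.0737609863281, -253.52203369140625), (38.31280517578125, 16.48955726623535), 2.0825209617614746)
```

View pics/crop.png

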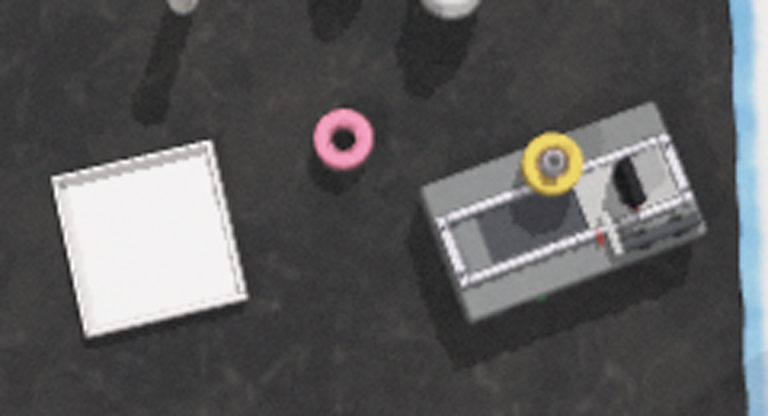

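The crop shows the yellow roll on the post at crop (552,162), the black tab at (628,185) and pink as the look-alike at (343,140). Box yaw is about 19.9°. Next I move above the roll for a close look.

```bash
cat >> h.py <<'E'
def plan(t,yaw):
    s=get_state(); M=rot(s['eef_rot']); a=np.radians(yaw); c,n=np.cos(a),np.sin(a)
    T=np.array([[c,n,0],[n,-c,0],[0,0,-1.]])
    print('pos',np.round(s['tool_pos'],4),'turn',R.from_matrix(M.T@T).as_rotvec().round(4),'shift after turn mm',(T.T@(np.array(t)-s['tool_pos'])*1000).round(1),'t',s['time'],'w',s['gripper_width'])
E
python3 -c "
from h import *
plan([.50,-.19,.24],19.9)"
```

```text
pos [ 0.1635 -0.6544  0.2384] turn [-0.0016  0.     -0.1025] shift after turn mm [ 474.5 -322.1   -1.6] t 0.1 w 0.08539971264731354
```

play_rows(moves=[{"az":-0.1025},{"dx":40,"dy":-27},{"dx":40,"dy":-27},{"dx":40,"dy":-27},{"dx":40,"dy":-27},{"dx":40,"dy":-27},{"dx":40,"dy":-27},{"dx":40,"dy":-27},{"dx":40,"dy":-27},{"dx":40,"dy":-27}])

```text
validation failed for argument at $.mo...
```

play_rows(moves=[{"dx":40,"dy":-27},{"dx":40,"dy":-27},{"dx":35,"dy":-25},{},{}])

```text
validation failed for argument at $.mo...
```

```bash
python3 - <<'E'
from h import *
import pickle
f=grab_frame('wrist'); save(f,'w1'); pickle.dump(f,open('w1.pkl','wb'))
s=get_state(); print(s['tool_pos'],s['eef_rot'],f['eye'],s['qpos'],s['time'])
E
```

```text
[ 0.16347413 -0.65443575  0.23854373] [-7.01194921e-04  9.92520532e-01  1.22075731e-01 -1.30195295e-04] [ 0.2389889  -0.63717329  0.37304488] [ 1.21790122  0.47761062  0.02235684  1.55623677 -0.01151958  1.10929965
 -0.08313295] 0.15
```

View pics/w1.png

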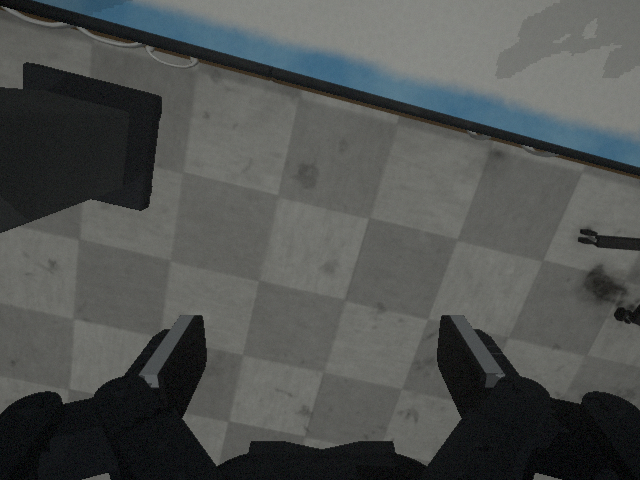

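The rows were refused, so the arm hasn't moved: the picture shows only the floor and the fingers at (185,340) and (460,340). I'll send every field in full.

play_rows(moves=[{"dx":0,"dy":0,"dz":0,"ax":0,"ay":0,"az":-0.1025,"gripper":1},{"dx":40,"dy":-27,"dz":0,"ax":0,"ay":0,"az":0,"gripper":1},{"dx":40,"dy":-27,"dz":0,"ax":0,"ay":0,"az":0,"gripper":1},{"dx":40,"dy":-27,"dz":0,"ax":0,"ay":0,"az":0,"gripper":1},{"dx":40,"dy":-27,"dz":0,"ax":0,"ay":0,"az":0,"gripper":1},{"dx":40,"dy":-27,"dz":0,"ax":0,"ay":0,"az":0,"gripper":1},{"dx":40,"dy":-27,"dz":0,"ax":0,"ay":0,"az":0,"gripper":1},{"dx":40,"dy":-27,"dz":0,"ax":0,"ay":0,"az":0,"gripper":1},{"dx":40,"dy":-27,"dz":0,"ax":0,"ay":0,"az":0,"gripper":1},{"dx":40,"dy":-27,"dz":0,"ax":0,"ay":0,"az":0,"gripper":1}])

```text
time: 1.15
tool_pos: [0.4201, -0.3021, 0.2393]
eef_rot: [0.0, 0.985, 0.173, -0.0]
ft_force: [-0.0, -1.2, 0.0]
gripper_width: 0.0857
finger_force: 0.0
```

play_rows(moves=[{"dx":30,"dy":-40,"dz":0,"ax":0,"ay":0,"az":0,"gripper":1},{"dx":25,"dy":-40,"dz":0,"ax":0,"ay":0,"az":0,"gripper":1},{"dx":0,"dy":0,"dz":0,"ax":0,"ay":0,"az":0,"gripper":1},{"dx":0,"dy":0,"dz":0,"ax":0,"ay":0,"az":0,"gripper":1}])

```text
time: 1.55
tool_pos: [0.444, -0.209, 0.2393]
eef_rot: [0.0, 0.985, 0.174, -0.0]
ft_force: [0.2, -1.0, 0.8]
gripper_width: 0.0852
finger_force: 0.0
```

```bash
python3 - <<'E'
from h import *
import pickle
f=grab_frame('wrist'); save(f,'w2'); pickle.dump(f,open('w2.pkl','wb'))
s=get_state(); print(s['tool_pos'],s['eef_rot'],f['eye'],s['qpos'],s['time'])
P=cloud(f); hsv=cv2.cvtColor(f['color'],cv2.COLOR_RGB2HSV)
y=(cv2.inRange(hsv,(18,120,60),(35,255,255))>0)&(P[...,2]>.055)&(P[...,2]<.12)
q=P[y]; print('yellow',len(q),np.percentile(q[:,2],[5,50,95]) if len(q) else '')
if len(q):
    z=np.percentile(q[:,2],95); t=q[abs(q[:,2]-np.median(q[:,2]))<.006]; print('top circle',cv2.minEnclosingCircle((t[:,:2]*1000).astype(np.float32)))
    v,u=np.nonzero(y); print('px',u.mean(),v.mean())
k=(hsv[...,2]<60)&(P[...,2]>.085)&(P[...,2]<.105)&(P[...,0]>.42)
n,l,st,c=cv2.connectedComponentsWithStats(k.astype(np.uint8)); i=1+np.argmax(st[1:,4]); p=P[l==i]
print('tab',st[i],p.mean(0),cv2.minAreaRect((p[:,:2]*1000).astype(np.float32)))
E
```

```text
[ 0.44360288 -0.21037957  0.23921228] [ 1.90828673e-04  9.84952121e-01  1.72827179e-01 -2.23992046e-04] [ 0.51711694 -0.18363018  0.37390204] [ 0.5515333   0.18922485 -0.26630334  1.97007696  0.05989818  0.98986508
 -0.96654151] 1.6
yellow 3628 [0.08680833 0.08829669 0.08954438]
top circle ((517.1400756835938, -179.89523315429688), 26.851850509643555)
px 316.0711135611907 107.28914002205072
tab [ 390  136   22   64 1132] [ 0.50095045 -0.24769388  0.09312371] ((500.4794006347656, -248.8092498779297), (43.884368896484375, 12.206730842590332), 20.252103805541992)
```

View pics/w2.png

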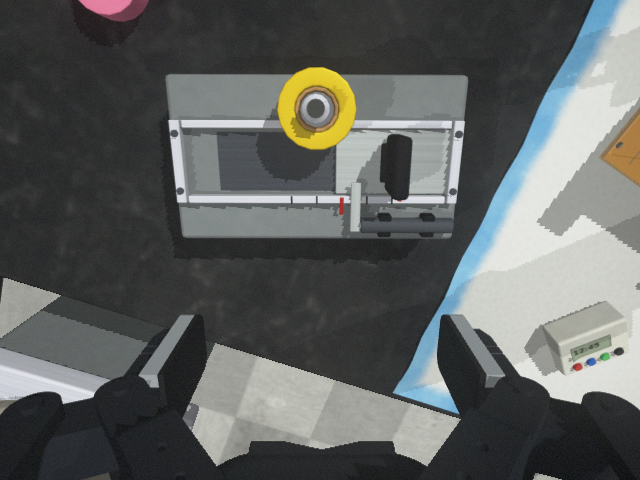

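The close view confirms the choice: the yellow roll is at (316,107) on the post, the tab at (397,166) and the red half mark at (342,206). The heights 0.089 and 0.093, radius 26.9 and tab 44x12 all match the description.

```bash
python3 - <<'E'
from h import *
import pickle
plan([.517,-.180,.075],20)
f=pickle.load(open('w2.pkl','rb')); P=cloud(f)
for u,v in [(355,190),(355,215),(357,205),(385,225),(400,227),(397,120)]: print(u,v,P[v,u].round(4))
E
```

```text
pos [ 0.4436 -0.2104  0.2392] turn [ 0.0003  0.0005 -0.0017] shift after turn mm [ 79.4  -3.4 164.2] t 1.6 w 0.0855992998837782
355 190 [ 0.4707 -0.2287  0.0601]
355 215 [ 0.452  -0.236   0.0611]
357 205 [ 0.46   -0.2346  0.0604]
385 225 [ 0.453  -0.2613  0.0631]
400 227 [ 0.4557 -0.273   0.064 ]
397 120 [ 0.5307 -0.2393  0.0576]
```

play_rows(moves=[{"dx":40,"dy":-1.7,"dz":0,"ax":0,"ay":0,"az":0,"gripper":0.65},{"dx":39.4,"dy":-1.7,"dz":20,"ax":0,"ay":0,"az":0,"gripper":0.65},{"dx":0,"dy":0,"dz":40,"ax":0,"ay":0,"az":0,"gripper":0.65},{"dx":0,"dy":0,"dz":35,"ax":0,"ay":0,"az":0,"gripper":0.65},{"dx":0,"dy":0,"dz":15,"ax":0,"ay":0,"az":0,"gripper":0.65},{"dx":0,"dy":0,"dz":0,"ax":0,"ay":0,"az":0,"gripper":0.65},{"dx":0,"dy":0,"dz":0,"ax":0,"ay":0,"az":0,"gripper":0.65}])

```text
time: 2.3
tool_pos: [0.5173, -0.1812, 0.1295]
eef_rot: [0.0, 0.985, 0.172, -0.0]
ft_force: [0.4, 0.6, -0.2]
gripper_width: 0.0701
finger_force: 0.0
```

```bash
python3 - <<'E'
from h import *
plan([.517,-.180,.075],20)
E
```

```text
pos [ 0.5173 -0.1812  0.1295] turn [ 0.0003  0.0003 -0.0041] shift after turn mm [ 0.1 -1.3 54.5] t 2.3 w 0.0701139415166689
```

play_rows(moves=[{"dx":0,"dy":-1.3,"dz":20,"ax":0,"ay":0,"az":-0.004,"gripper":0.65},{"dx":0,"dy":0,"dz":20,"ax":0,"ay":0,"az":0,"gripper":0.65},{"dx":0,"dy":0,"dz":14.5,"ax":0,"ay":0,"az":0,"gripper":0.65},{"dx":0,"dy":0,"dz":0,"ax":0,"ay":0,"az":0,"gripper":0.65},{"dx":0,"dy":0,"dz":0,"ax":0,"ay":0,"az":0,"gripper":0.65}])

```text
time: 2.8
tool_pos: [0.5175, -0.1789, 0.0756]
eef_rot: [0.0, 0.985, 0.174, 0.0]
ft_force: [-0.1, -0.1, 0.7]
gripper_width: 0.0706
finger_force: 0.0
```

play_rows(moves=[{"dx":0,"dy":0,"dz":0,"ax":0,"ay":0,"az":0,"gripper":0.0},{"dx":0,"dy":0,"dz":0,"ax":0,"ay":0,"az":0,"gripper":-1},{"dx":0,"dy":0,"dz":0,"ax":0,"ay":0,"az":0,"gripper":-1},{"dx":0,"dy":0,"dz":0,"ax":0,"ay":0,"az":0,"gripper":-1},{"dx":0,"dy":0,"dz":0,"ax":0,"ay":0,"az":0,"gripper":-1},{"dx":0,"dy":0,"dz":0,"ax":0,"ay":0,"az":0,"gripper":-1}])

```text
time: 3.4
tool_pos: [0.518, -0.1789, 0.0765]
eef_rot: [0.001, 0.985, 0.175, 0.001]
ft_force: [-0.9, 0.8, 7.0]
gripper_width: 0.0517
finger_force: 61.2
```

play_rows(moves=[{"dx":0,"dy":0,"dz":-8,"ax":0,"ay":0,"az":0,"gripper":-1},{"dx":0,"dy":0,"dz":-15,"ax":0,"ay":0,"az":0,"gripper":-1},{"dx":0,"dy":0,"dz":-20,"ax":0,"ay":0,"az":0,"gripper":-1},{"dx":0,"dy":0,"dz":-25,"ax":0,"ay":0,"az":0,"gripper":-1},{"dx":0,"dy":0,"dz":-25,"ax":0,"ay":0,"az":0,"gripper":-1},{"dx":0,"dy":0,"dz":-7,"ax":0,"ay":0,"az":0,"gripper":-1},{"dx":0,"dy":0,"dz":0,"ax":0,"ay":0,"az":0,"gripper":-1}])

```text
time: 4.1
tool_pos: [0.5177, -0.1787, 0.1761]
eef_rot: [0.001, 0.985, 0.175, 0.001]
ft_force: [0.3, 0.4, -0.9]
gripper_width: 0.0518
finger_force: 62.8
```

```bash
python3 - <<'E'
from h import *
import pickle
f=grab_frame('wrist'); save(f,'w3'); g=grab_frame('side'); pickle.dump((f,g),open('w3.pkl','wb'))
P=cloud(g); hsv=cv2.cvtColor(g['color'],cv2.COLOR_RGB2HSV); y=(cv2.inRange(hsv,(18,120,60),(35,255,255))>0)&(P[...,0]>.45)&(P[...,1]<-.1)&(P[...,1]>-.25)
q=P[y]; print(len(q),np.percentile(q,[3,50,97],axis=0).round(4))
plan([.4655,.187,.15],20)
E
```

```text
178 [[ 0.4901 -0.21    0.1613]
 [ 0.5044 -0.1956  0.1796]
 [ 0.5278 -0.1537  0.1871]]
pos [ 0.5163 -0.1784  0.174 ] turn [-0.0005  0.0009  0.0022] shift after turn mm [  77.2 -360.8   24. ] t 4.2 w 0.051803961946941805
```

View pics/w3.png

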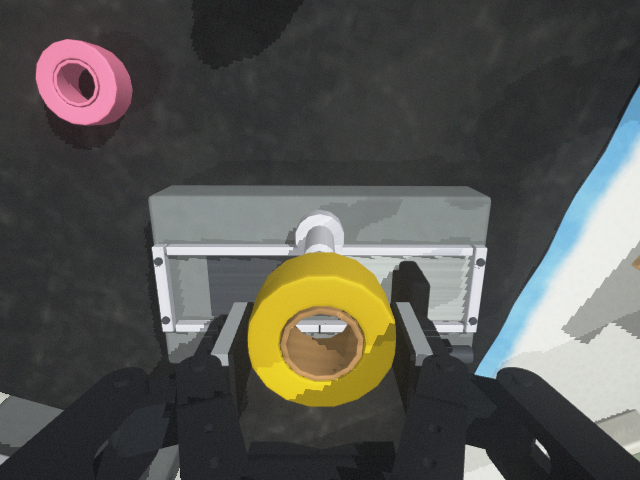

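The roll is held level, centred at (320,345) between the pads and clear of the post. Now to the tray.

play_rows(moves=[{"dx":4,"dy":-18,"dz":0,"ax":0,"ay":0,"az":0,"gripper":-1},{"dx":8,"dy":-38,"dz":0,"ax":0,"ay":0,"az":0,"gripper":-1},{"dx":10,"dy":-45,"dz":0,"ax":0,"ay":0,"az":0,"gripper":-1},{"dx":10,"dy":-45,"dz":0,"ax":0,"ay":0,"az":0,"gripper":-1},{"dx":10,"dy":-45,"dz":0,"ax":0,"ay":0,"az":0,"gripper":-1},{"dx":10,"dy":-45,"dz":0,"ax":0,"ay":0,"az":0,"gripper":-1},{"dx":10,"dy":-45,"dz":0,"ax":0,"ay":0,"az":0,"gripper":-1},{"dx":10,"dy":-45,"dz":20,"ax":0,"ay":0,"az":0,"gripper":-1},{"dx":5,"dy":-35,"dz":30,"ax":0,"ay":0,"az":0,"gripper":-1},{"dx":0,"dy":0,"dz":35,"ax":0,"ay":0,"az":0,"gripper":-1}])

```text
time: 5.2
tool_pos: [0.4636, 0.1932, 0.089]
eef_rot: [-0.002, 0.984, 0.179, 0.001]
ft_force: [0.4, -0.3, -1.1]
gripper_width: 0.0519
finger_force: 62.8
```

play_rows(moves=[{"dx":0,"dy":0,"dz":30,"ax":0,"ay":0,"az":0,"gripper":-1},{"dx":0,"dy":0,"dz":0,"ax":0,"ay":0,"az":0,"gripper":-1},{"dx":0,"dy":0,"dz":0,"ax":0,"ay":0,"az":0,"gripper":-1}])

```text
time: 5.5
tool_pos: [0.4643, 0.1864, 0.0593]
eef_rot: [0.0, 0.985, 0.175, -0.001]
ft_force: [0.1, 0.6, -0.7]
gripper_width: 0.0518
finger_force: 63.2
```

```bash
python3 - <<'E'
from h import *
plan([.4655,.187,.018],20)
E
```

```text
pos [0.4643 0.1864 0.0593] turn [-0.0001  0.0027  0.0023] shift after turn mm [ 1.3 -0.1 41.3] t 5.5 w 0.05183100650461762
```

play_rows(moves=[{"dx":0,"dy":0,"dz":20,"ax":0,"ay":0,"az":0,"gripper":-1},{"dx":0,"dy":0,"dz":14,"ax":0,"ay":0,"az":0,"gripper":-1},{"dx":0,"dy":0,"dz":5,"ax":0,"ay":0,"az":0,"gripper":-1},{"dx":0,"dy":0,"dz":2.5,"ax":0,"ay":0,"az":0,"gripper":-1},{"dx":0,"dy":0,"dz":0,"ax":0,"ay":0,"az":0,"gripper":-1},{"dx":0,"dy":0,"dz":0,"ax":0,"ay":0,"az":0,"gripper":-1}])

```text
time: 6.1
tool_pos: [0.4655, 0.1869, 0.019]
eef_rot: [-0.0, 0.985, 0.175, 0.0]
ft_force: [0.3, 0.3, -0.8]
gripper_width: 0.0514
finger_force: 63.1
```

play_rows(moves=[{"dx":0,"dy":0,"dz":2,"ax":0,"ay":0,"az":0,"gripper":-1},{"dx":0,"dy":0,"dz":0,"ax":0,"ay":0,"az":0,"gripper":-1},{"dx":0,"dy":0,"dz":0,"ax":0,"ay":0,"az":0,"gripper":0.5},{"dx":0,"dy":0,"dz":0,"ax":0,"ay":0,"az":0,"gripper":0.7},{"dx":0,"dy":0,"dz":0,"ax":0,"ay":0,"az":0,"gripper":0.7},{"dx":0,"dy":0,"dz":0,"ax":0,"ay":0,"az":0,"gripper":0.7},{"dx":0,"dy":0,"dz":0,"ax":0,"ay":0,"az":0,"gripper":0.7}])

```text
time: 6.8
tool_pos: [0.465, 0.1867, 0.0163]
eef_rot: [0.0, 0.985, 0.175, -0.0]
ft_force: [-0.5, -0.6, 0.3]
gripper_width: 0.0725
finger_force: 0.0
```

play_rows(moves=[{"dx":0,"dy":0,"dz":-15,"ax":0,"ay":0,"az":0,"gripper":0.7},{"dx":0,"dy":0,"dz":-35,"ax":0,"ay":0,"az":0,"gripper":0.7},{"dx":0,"dy":0,"dz":-45,"ax":0,"ay":0,"az":0,"gripper":0.7},{"dx":0,"dy":0,"dz":-45,"ax":0,"ay":0,"az":0,"gripper":0.7},{"dx":0,"dy":0,"dz":0,"ax":0,"ay":0,"az":0,"gripper":0.7}])

```text
time: 7.3
tool_pos: [0.4683, 0.1887, 0.162]
eef_rot: [-0.001, 0.985, 0.175, 0.005]
ft_force: [0.3, 1.1, 0.4]
gripper_width: 0.0728
finger_force: 0.0
```

```bash
python3 - <<'E'
from h import *
f=grab_frame('wrist'); save(f,'w4'); P=cloud(f); hsv=cv2.cvtColor(f['color'],cv2.COLOR_RGB2HSV)
q=P[(cv2.inRange(hsv,(18,120,60),(35,255,255))>0)&(P[...,2]<.06)]
t=q[q[:,2]>.022]; print(len(t),np.percentile(t[:,2],[5,50,95]),cv2.minEnclosingCircle((t[:,:2]*1000).astype(np.float32)))
plan([.5007,-.2485,.155],20)
E
```

```text
3137 [0.02720552 0.02889261 0.03005135] ((465.6368103027344, 185.7914581298828), 26.824810028076172)
pos [0.467  0.1876 0.1594] turn [ 0.     -0.0064  0.0018] shift after turn mm [-117.5  421.4    4.4] t 7.35 w 0.07266075928074575
```

View pics/w4.png

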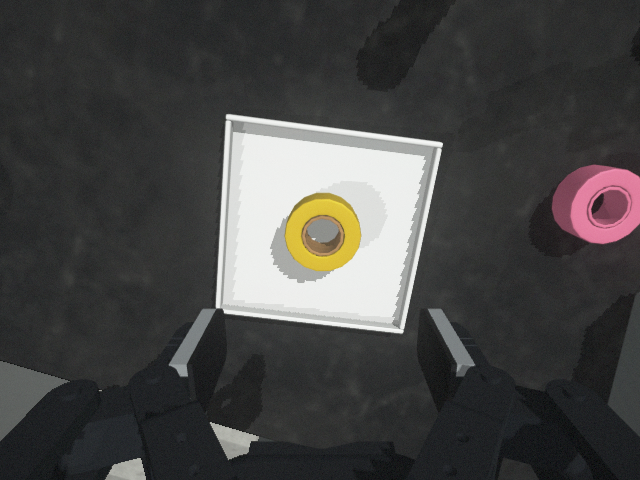

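The roll lies flat at (323,232) in the tray, its top at 0.029 m, and it's released. Next is the tab.

play_rows(moves=[{"dx":-6,"dy":20,"dz":0,"ax":0,"ay":0,"az":0,"gripper":0.2},{"dx":-12,"dy":43,"dz":0,"ax":0,"ay":0,"az":0,"gripper":0.2},{"dx":-12,"dy":45,"dz":0,"ax":0,"ay":0,"az":0,"gripper":0.2},{"dx":-13,"dy":45,"dz":0,"ax":0,"ay":0,"az":0,"gripper":0.2},{"dx":-13,"dy":45,"dz":0,"ax":0,"ay":0,"az":0,"gripper":0.2},{"dx":-13,"dy":45,"dz":0,"ax":0,"ay":0,"az":0,"gripper":0.2},{"dx":-13,"dy":45,"dz":0,"ax":0,"ay":0,"az":0,"gripper":0.2},{"dx":-13,"dy":45,"dz":0,"ax":0,"ay":0,"az":0,"gripper":0.2},{"dx":-12,"dy":45,"dz":0,"ax":0,"ay":0,"az":0,"gripper":0.2},{"dx":-10,"dy":43,"dz":0,"ax":0,"ay":0,"az":0,"gripper":0.2}])

```text
time: 8.35
tool_pos: [0.4987, -0.2508, 0.1549]
eef_rot: [-0.0, 0.985, 0.174, -0.001]
ft_force: [0.7, 0.5, 0.1]
gripper_width: 0.0515
finger_force: 0.0
```

play_rows(moves=[{"dx":0,"dy":0,"dz":0,"ax":0,"ay":0,"az":0,"gripper":0.2},{"dx":0,"dy":0,"dz":0,"ax":0,"ay":0,"az":0,"gripper":0.2},{"dx":0,"dy":0,"dz":0,"ax":0,"ay":0,"az":0,"gripper":0.2}])

```text
time: 8.65
tool_pos: [0.4996, -0.2472, 0.1554]
eef_rot: [-0.001, 0.984, 0.176, -0.001]
ft_force: [-0.3, -0.1, -0.2]
gripper_width: 0.0513
finger_force: 0.0
```

```bash
python3 - <<'E'
from h import *
plan([.5007,-.2485,.076],20)
E
```

```text
pos [ 0.4996 -0.2472  0.1554] turn [-0.0019  0.0011  0.0038] shift after turn mm [ 0.6  1.6 79.4] t 8.65 w 0.05134281276153388
```

play_rows(moves=[{"dx":0.6,"dy":1.6,"dz":20,"ax":0,"ay":0,"az":0.003,"gripper":0.2},{"dx":0,"dy":0,"dz":30,"ax":0,"ay":0,"az":0,"gripper":0.2},{"dx":0,"dy":0,"dz":20,"ax":0,"ay":0,"az":0,"gripper":0.2},{"dx":0,"dy":0,"dz":11,"ax":0,"ay":0,"az":0,"gripper":0.2},{"dx":0,"dy":0,"dz":0,"ax":0,"ay":0,"az":0,"gripper":0.2},{"dx":0,"dy":0,"dz":0,"ax":0,"ay":0,"az":0,"gripper":-0.2},{"dx":0,"dy":0,"dz":0,"ax":0,"ay":0,"az":0,"gripper":-0.4}])

```text
time: 9.35
tool_pos: [0.5021, -0.2501, 0.0766]
eef_rot: [0.001, 0.985, 0.173, 0.001]
ft_force: [-0.1, -0.0, 0.4]
gripper_width: 0.0259
finger_force: 0.0
```

play_rows(moves=[{"dx":0,"dy":0,"dz":0,"ax":0,"ay":0,"az":0,"gripper":-1},{"dx":0,"dy":0,"dz":0,"ax":0,"ay":0,"az":0,"gripper":-1},{"dx":0,"dy":0,"dz":0,"ax":0,"ay":0,"az":0,"gripper":-1},{"dx":0,"dy":0,"dz":0,"ax":0,"ay":0,"az":0,"gripper":-1},{"dx":0,"dy":0,"dz":0,"ax":0,"ay":0,"az":0,"gripper":-1},{"dx":0,"dy":0,"dz":0,"ax":0,"ay":0,"az":0,"gripper":-1}])

```text
time: 9.95
tool_pos: [0.5011, -0.2476, 0.0767]
eef_rot: [-0.001, 0.985, 0.174, -0.0]
ft_force: [-4.5, 7.7, 10.5]
gripper_width: 0.0106
finger_force: 59.4
```

```bash
python3 - <<'E'
from h import *
s=get_state(); print(s['ft_force'],s['finger_force'])
plan([.5007-.01368,-.2485+.0376,.074],20)
E
```

```text
[-4.5312742   7.71646895 10.47879499] 59.35814380645752
pos [ 0.5011 -0.2476  0.0767] turn [-0.0023 -0.0001  0.0005] shift after turn mm [ -0.7 -39.3   2.7] t 9.95 w 0.010598088574390907
```

play_rows(moves=[{"dx":0,"dy":-3,"dz":0,"ax":0,"ay":0,"az":0,"gripper":-1},{"dx":0,"dy":-5,"dz":0,"ax":0,"ay":0,"az":0,"gripper":-1},{"dx":0,"dy":-6,"dz":0,"ax":0,"ay":0,"az":0,"gripper":-1},{"dx":0,"dy":-6,"dz":0,"ax":0,"ay":0,"az":0,"gripper":-1},{"dx":0,"dy":-6,"dz":0,"ax":0,"ay":0,"az":0,"gripper":-1},{"dx":0,"dy":-4,"dz":0,"ax":0,"ay":0,"az":0,"gripper":-1},{"dx":0,"dy":-3,"dz":0,"ax":0,"ay":0,"az":0,"gripper":-1},{"dx":0,"dy":0,"dz":0,"ax":0,"ay":0,"az":0,"gripper":-1},{"dx":0,"dy":0,"dz":0,"ax":0,"ay":0,"az":0,"gripper":-1}])

```text
time: 10.85
tool_pos: [0.4913, -0.2207, 0.0767]
eef_rot: [0.002, 0.985, 0.173, 0.002]
ft_force: [1.9, -5.6, 5.0]
gripper_width: 0.0113
finger_force: 59.3
```

```bash
python3 - <<'E'
from h import *
import pickle
s=get_state(); yb=np.array([-np.sin(np.radians(20)),np.cos(np.radians(20)),0])
print('travel',(s['tool_pos']-np.array([.5011,-.2476,.0767]))@yb*1000)
out=[]
for n in ['wrist','top','side']:
    f=grab_frame(n); pickle.dump(f,open(n+'5.pkl','wb'))
    P=cloud(f); hsv=cv2.cvtColor(f['color'],cv2.COLOR_RGB2HSV)
    r=((hsv[...,0]<8)|(hsv[...,0]>172))&(hsv[...,1]>120)&(hsv[...,2]>50)&(P[...,0]>.4)&(P[...,0]<.6)&(P[...,1]>-.32)&(P[...,1]<-.1)
    k,l,st,c=cv2.connectedComponentsWithStats(r.astype(np.uint8))
    for i in range(1,k): print(n,st[i],c[i].round(1),np.median(P[l==i],0).round(4))
    if n!='top':
        u,v=(320,240) if n=='wrist' else (310,290)
        im=f['color'][:,:,::-1]; out.append(cv2.resize(im[240:300,265:355],(400,300),interpolation=cv2.INTER_CUBIC) if n=='side' else cv2.resize(im,(400,300)))
cv2.imwrite('pics/c5.png',np.hstack(out))
E
```

```text
travel 28.601091514447205
top [387 274   1   1   1] [387. 274.] [ 0.4554 -0.2217  0.0586]
side [307 287   1   2   2] [307.  287.5] [ 0.4693 -0.2283  0.0838]
```

View pics/c5.png

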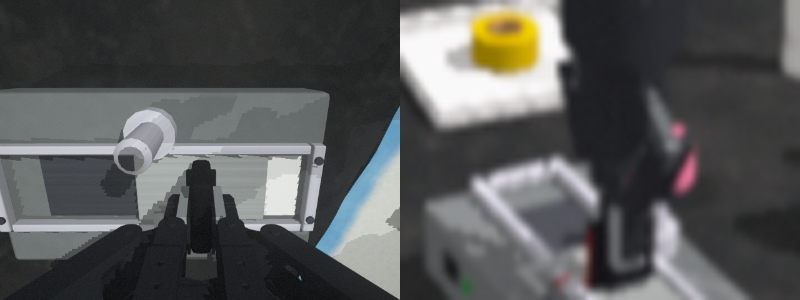

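The roll sits in the tray (right panel) and the shutter has moved with the tab. The 5.9 N spring force means about 29 mm, which agrees with the measured 28.6 mm. I go on by 11.4 mm.

play_rows(moves=[{"dx":0,"dy":-4,"dz":0,"ax":0,"ay":0,"az":0,"gripper":-1},{"dx":0,"dy":-4,"dz":0,"ax":0,"ay":0,"az":0,"gripper":-1},{"dx":0,"dy":-3,"dz":0,"ax":0,"ay":0,"az":0,"gripper":-1},{"dx":0,"dy":0,"dz":0,"ax":0,"ay":0,"az":0,"gripper":-1},{"dx":0,"dy":0,"dz":0,"ax":0,"ay":0,"az":0,"gripper":-1},{"dx":0,"dy":0,"dz":0,"ax":0,"ay":0,"az":0,"gripper":-1},{"dx":0,"dy":0,"dz":0,"ax":0,"ay":0,"az":0,"gripper":-1}])

```text
time: 11.7
tool_pos: [0.4877, -0.2107, 0.0767]
eef_rot: [0.002, 0.985, 0.173, 0.002]
ft_force: [3.1, -6.9, 5.0]
gripper_width: 0.0108
finger_force: 59.2
```

```bash
python3 - <<'E'
from h import *
import pickle
a=np.radians(20); yb=np.array([-np.sin(a),np.cos(a),0]); O=np.array([.5007,-.2485,0])
s=get_state(); F=np.array(s['ft_force'])
print('travel',(s['tool_pos']-np.array([.5011,-.2476,.0767]))@yb*1000,'spring',F@yb,F,s['finger_force'],s['gripper_width'])
w=pickle.load(open('w2.pkl','rb')); hsv=cv2.cvtColor(w['color'],cv2.COLOR_RGB2HSV)
r=((hsv[...,0]<8)|(hsv[...,0]>172))&(hsv[...,1]>100); r[:,:320]=0; r[:,380:]=0; r[:190]=0; r[220:]=0
v,u=np.nonzero(r); p=ray(w,u.mean(),v.mean(),.058); print('half mark',u.mean(),v.mean(),p,'travel',(p-O)@yb*1000)
for k in range(3):
    f=grab_frame('side'); P=cloud(f); hsv=cv2.cvtColor(f['color'],cv2.COLOR_RGB2HSV)
    r=((hsv[...,0]<8)|(hsv[...,0]>172))&(hsv[...,1]>90)&(hsv[...,2]>40)&(P[...,0]>.42)&(P[...,0]<.56)&(P[...,1]>-.32)&(P[...,1]<-.1)
    for y,x in zip(*np.nonzero(r)):
        print(x,y,f['color'][y,x],P[y,x].round(4),((P[y,x]-O)@yb*1000).round(1))
    break
im=f['color'][265:305,275:335,::-1]; cv2.imwrite('pics/c6.png',cv2.resize(im,(780,520),interpolation=cv2.INTER_CUBIC))
E
```

```text
travel 39.2191068484952 spring -7.505277514259687 [ 3.12249206 -6.85045534  4.97082579] 59.24983620643616 0.010763014485374879
half mark 341.02702702702703 206.28378378378378 [ 0.45420748 -0.22334268  0.058     ] travel 39.541524695029516
305 285 [75 45 49] [ 0.4645 -0.2236  0.0891] 35.8
306 285 [45 24 26] [ 0.4677 -0.2203  0.0872] 37.8
305 286 [75 42 45] [ 0.4646 -0.223   0.0858] 36.3
306 286 [46 23 26] [ 0.4679 -0.219   0.0835] 39.0
305 287 [81 52 53] [ 0.4649 -0.2214  0.082 ] 37.7
306 287 [47 24 26] [ 0.4675 -0.222   0.0821] 36.3
306 288 [51 30 32] [ 0.4685 -0.2152  0.0754] 42.3
306 290 [52 33 35] [ 0.4672 -0.2247  0.0745] 33.8
306 291 [49 27 29] [ 0.4675 -0.2231  0.0706] 35.2
306 292 [49 27 29] [ 0.4673 -0.2244  0.0683] 34.1
306 293 [50 27 29] [ 0.4681 -0.219   0.0622] 38.9
305 294 [92 59 59] [ 0.4652 -0.2204  0.0602] 38.5
306 294 [48 26 27] [ 0.4678 -0.2211  0.0604] 36.9
```

View pics/c6.png

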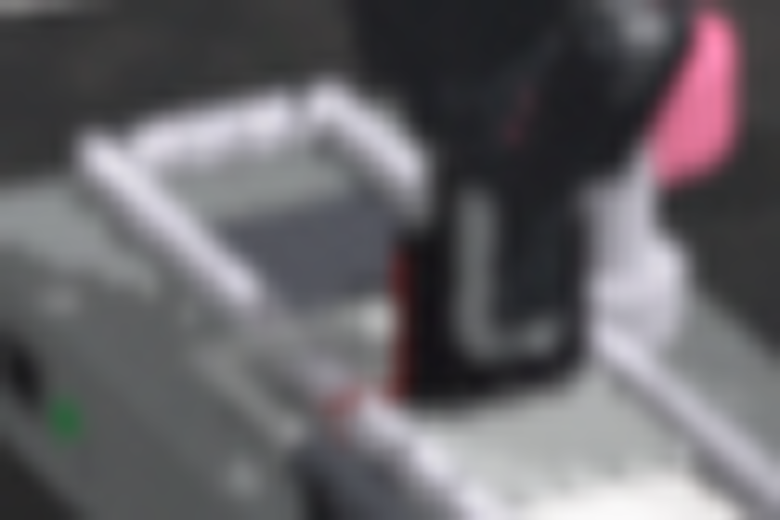

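The pointer's foot at crop (402,392) looks nearly in line with the red mark at crop (345,400). I'll check this by rays in the same view.

```bash
python3 - <<'E'
from h import *
f=grab_frame('side'); a=np.radians(20); yb=np.array([-np.sin(a),np.cos(a),0]);xb=np.array([np.cos(a),np.sin(a),0]); C=np.array([.4795,-.1926,0])
C=np.array([.5007,-.2485,0])+.06*yb
def px(x,y): return 275+(x+.5)/13-.5,265+(y+.5)/13-.5
for nm,q,h in [('mark',px(345,400),.058),('ptr low',px(402,392),.058),('ptr low',px(402,392),.060),('ptr up',px(402,250),.092)]:
    p=ray(f,*q,h)-C; print(nm,np.round(q,1),h,'x',(p@xb*1000).round(1),'y',(p@yb*1000).round(1))
E
```

```text
mark [301.1 295.3] 0.058 x -34.6 y -19.6
ptr low [305.5 294.7] 0.058 x -22.6 y -22.0
ptr low [305.5 294.7] 0.06 x -24.3 y -25.2
ptr up [305.5 283.8] 0.092 x -23.7 y -23.4
```

The pointer reads about 1 mm short of the mark, in line with the 39.2 mm from the TCP. I nudge it 1 mm.

play_rows(moves=[{"dx":0,"dy":-1,"dz":0,"ax":0,"ay":0,"az":0,"gripper":-1},{"dx":0,"dy":0,"dz":0,"ax":0,"ay":0,"az":0,"gripper":-1},{"dx":0,"dy":0,"dz":0,"ax":0,"ay":0,"az":0,"gripper":-1},{"dx":0,"dy":0,"dz":0,"ax":0,"ay":0,"az":0,"gripper":-1},{"dx":0,"dy":0,"dz":0,"ax":0,"ay":0,"az":0,"gripper":-1},{"dx":0,"dy":0,"dz":0,"ax":0,"ay":0,"az":0,"gripper":-1}])

```text
time: 12.4
tool_pos: [0.4874, -0.2099, 0.0767]
eef_rot: [0.002, 0.985, 0.173, 0.002]
ft_force: [1.8, -6.9, 5.9]
gripper_width: 0.011
finger_force: 59.2
```

```bash
python3 - <<'E'
from h import *
a=np.radians(20); yb=np.array([-np.sin(a),np.cos(a),0]); s=get_state()
d=(s['tool_pos']-np.array([.5011,-.2476,.0767]))@yb*1000; print(d,s['ft_force']@yb,s['finger_force'],s['gripper_width'])
if 39<d<42 and s['finger_force']>40: print(finish_job())
E
```

```text
40.11292992996311 -7.106876148721023 59.15172457695007 0.010955585828438297
the job is handed in; nothing more can be done
None
```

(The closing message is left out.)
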